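Close a double-lidded crock, then take its outer lid off alone

ROBOT

A 6-joint arm with a two-finger parallel gripper is mounted at the origin on a cart in front of the work surface, level with it; the furniture and walls round the work are solid. World frame = base frame: x ahead of the robot, y to its left, z up, the work surface at z = 0. Lengths are in m, angles in rad, forces in N, time in s.
With the tool pointing down it reaches from about 0.25 to 0.775 m from the base axis. Payload 4 kg.
Tool frame: the origin (TCP) lies midway between the tips of the shut fingers; the grasp point (between the pads) lies robot.tcp_to_grasp behind it (robot.tcp_to_grasp is the distance from the TCP to the grasp point, in m); y points along the fingers, x is the direction in which the jaws open and shut, and the axes are right-handed (so a half turn about y gives the same grasp; the last joint's range is limited). The gripper opens to 94 mm and grips with 3 to 60 N. Pads are 16 mm wide; open, the fingers measure 119 mm over their backs; the gripper's body (75 mm by 177 mm) begins 78 mm behind the grasp point.
Start: joints at [-1.318, 0.087, 1.371, -0, 1.684, -0.103], TCP at [0.192, -0.516, 0.206] pointing down, gripper open.
Joint ranges: [-3.1, 3.1], [-0.76, 2.03], [0.27, 2.55], [-1.08, 4.22], [0.17, 2.65], [-2.57, 2.57]. Speed limits (rad/s): [2.79, 2.79, 3.14, 3.14, 3.14, 3.14].

INTERFACE

Orientations are given as [roll, pitch, yaw] about the fixed x, y, z axes, in that order (R = Rz(yaw) Ry(pitch) Rx(roll)).
In Python, from bench import robot gives the robot as it stands.
- The arm moves only by the tool arm_command, never from a script. Its argument "series" is text: rows parted by semicolons, each of 7 numbers parted by spaces: the turn, a rotation vector about the tool's x, y, z in rad, then the shift along the tool's x, y, z in m, then the finger opening in m, from 0 to 0.094. A call has 1 to 12 rows; each row shifts and turns the pose as measured when the row begins, along the tool's axes as they then stand; what a row does not reach is not made up. A row lasts 1/10 s, in which the tool goes at most 50 mm and 8.59 degrees, less where a joint would pass 70% of its speed; a pose out of reach is approached as far as the arm can. A call with a gripper value outside its range is refused whole. The fingers move at their own pace and stop on an object; the grip force is fixed at half the most. Time passes only in rows, so rows that do not move let the fingers close. It gives the time, the measured TCP pose, the force and the opening at its end, in the units of the state.
- robot.get_obs(): the state, without advancing time (a new reading comes with each control period).
- robot.snapshot(name): name is "side" or "top"; returns the picture (400x640x3 uint8, blue, green, red); there is no depth.
- robot.camera_params(name): a dict with "fx", "fy", "cx", "cy" (pixels), "extrinsics" (4x4, takes a point from camera to world coordinates). Camera axes: x right, y up, looking along -z (the intrinsics and any distortion apply to the point x, -y, -z); pixel columns grow to the right and rows downward; lengths in m; the calibration is good to about 2 mm. A picture is of the moment at which its call begins. camera_params takes no time and is no camera call.
- robot.close_job(): hands the job in, once; it reports no verdict.
Trained networks look in the newest picture that a camera, given by its name, has taken for a name from the list of things; names that differ only in an ending like _2 or _b are one class to them, and where a whole thing is asked for, a point or a joint stands for the part that bears it (a point fixed in the world has none). Each returns a list of dicts, best first, with "score" (0 to 1); they miss things now and then, are a little off and sometimes report something else, mostly with a low value. They report only what shows in the picture. A call takes as long as a camera call. They do not tell look-alikes from the thing itself.
- robot.spot_in(camera, target): "centre" ([x, y, z] in m, in the coordinates of the camera as it stood for that picture, good to about 4 mm: the middle of the surface that is visible of it).
The state is a dict: "time": time; "joint_positions": joint angles; "qvel": joint speeds; "joint_torque": joint torques, N m; "tool_pos": TCP position; "ee_rot": TCP orientation; "wrist_force": force on the tool from outside, world axes, zero at the start; "wrist_torque": the same for the moment, N m; "width": finger opening in m.
Only numpy, scipy, OpenCV 4.12 (cv2) and the standard library are available. Lean on these libraries where they do the work, as an engineer would, in place of code of your own. Each camera call takes 0.05 s, during which the arm holds its last target.

TASK

The crock's two nested lids stand together on the small wooden tray: carry them over as one by the inner lid's knob, set them (without dropping them) on the open crock until the inner lid is fully home in the mouth, and let go of the knob. Then lift the outer lid alone by its collar, leaving the inner lid seated and undisturbed, and finish while still holding the outer lid level in the air, at least 10 cm above where it sat. Do not shift the crock or knock the label roll, the kitchen timer or the spice jar.

Things in the scene. Friction and masses are not known exactly. Their poses are not given: they have to be found in the camera images.
- crock: the open crock: a heavy round white stoneware pot, 90 mm in diameter and 90 mm high, mouth 80 mm in diameter (wall 5 mm); it stands loose but 1.6 kg heavy on the worktop, left or right of the tray. Origin: centre of its underside; z up
- crock_mouth (a point): centre of the crock's mouth, in the plane of its rim, 90 mm above its underside; z up
- inner_knob (a point): centre of the inner lid's knob, a plain upright black cylinder 20 mm in diameter and 28 mm high (14 mm above and below this point). It stands on a thin 12 mm stem that comes up through the hole of the outer lid; the knob's lower end is 4 mm above the top of the outer lid's collar, so it is gripped above the collar. Held by the knob, the inner lid carries the outer lid, which lies loose on it. Both lids are round, steel, upright (z up) and 0.40 kg together
- inner_flange (a point): centre of the underside of the inner lid's flange (flange 96 mm in diameter, 4 mm thick), 54 mm below the knob's centre. Below the flange is a plug 75 mm in diameter and 14 mm deep with a bevelled foot that goes into the crock's mouth (2.5 mm play all round); fully home, this point lies at the crock_mouth point
- outer_collar (a point): centre of the outer lid's grip, an upright steel collar (tube) 42 mm in outer and 30 mm in inner diameter, standing 28 mm high on the lid's flat top (14 mm above and below this point); the inner lid's stem and knob come up through it and the knob ends 32 mm above the collar's top. Nested, this point is 32 mm below the knob's centre. The lid's flat top is 109 mm in diameter
- outer_plate (a point): centre of the underside of the outer lid's flat top (4 mm thick), 18 mm below the collar's centre. It rests on the inner lid's flange, 4 mm above the inner_flange point; a skirt hangs 12 mm down from it round the flange (104 mm inside, 4 mm play)
- tray: small flat wooden tray, 70 x 140 x 12 mm, loose, on which the two lids stand at the start (the plug's foot on its top, z = 12 mm). Origin: centre of its underside; long side along its y
- label_roll: bystander: white roll of labels standing on end, 61 mm in diameter, 40 mm high; origin at the centre of its underside
- kitchen_timer: bystander: round kitchen timer with red top, 58 mm in diameter, 46 mm high; origin at the centre of its underside
- spice_jar: bystander: small spice jar with dark cap standing apart from the jars along the wall, to the left of the label roll, 44 mm in diameter, 96 mm high; origin at the centre of its underside
- outer_lid: the whole outer lid; its origin is the outer_plate point
- inner_lid: the whole inner lid; its origin is the centre of the plug's underside, 68 mm below the knob's centre
Mind the look-alikes: they are no part of the job. Of the things that look like the crock, the smaller one is meant.

How it is judged:
On the way, in this order (a step that is already met when the one before it is completed fails the run):
1. both lids lifted off the tray as one (height (world z) of inner_flange above 0.06 m and z of outer_plate in the frame of inner_flange below 0.009 m and horizontal distance between outer_plate and inner_flange below 0.009 m), for 0.1 s.
2. the inner lid fully home in the crock's mouth, the outer lid still nested on it, the knob let go (z of inner_flange in the frame of crock_mouth between -0.004 and 0.003 m and horizontal distance between inner_flange and crock_mouth below 0.006 m and angle between inner_knob's own z axis and vertical below 0.06 rad and z of outer_plate in the frame of inner_flange below 0.009 m and horizontal distance between outer_plate and inner_flange below 0.009 m and contact force between the fingers and inner_lid below 0.05 N and contact force between the fingers and outer_lid below 0.05 N), for 0.2 s.
3. the outer lid lifted off alone, the inner lid still home (z of inner_flange in the frame of crock_mouth between -0.004 and 0.003 m and horizontal distance between inner_flange and crock_mouth below 0.006 m and angle between inner_knob's own z axis and vertical below 0.06 rad and z of outer_plate in the frame of inner_flange above 0.03 m), for 0.1 s.
At the end, for the whole second after the job is handed in: Inner lid home in the mouth (3 mm high, 6 mm sideways, 0.06 rad), not touched; outer lid held still by the fingers, within 0.2 rad of level, 80 mm or more above where it sat, touching neither inner lid nor crock; crock upright within 30 mm of its start, bystanders within 30 mm of theirs (z of inner_flange in the frame of crock_mouth between -0.004 and 0.003 m and horizontal distance between inner_flange and crock_mouth below 0.006 m and angle between inner_knob's own z axis and vertical below 0.06 rad and z of outer_plate in the frame of inner_flange above 0.084 m and contact force between the fingers and outer_lid above 0.5 N and contact force between each of outer_lid, the fingers and inner_lid below 0.05 N and contact force between each of outer_lid, the fingers and crock below 0.05 N and angle between outer_plate's own z axis and vertical below 0.2 rad and linear speed of outer_lid below 0.03 m/s and linear speed of each of inner_lid, crock below 0.02 m/s and angle between crock's own z axis and vertical below 0.05 rad and distance of each of crock, label_roll, kitchen_timer, spice_jar from where it was at the start of the episode below 0.03 m); the arm keeps its last pose, push and grip.
It fails at once if the outer lid comes off the inner lid while the inner lid is not fully home in the crock (or pulls it along) (z of outer_plate in the frame of inner_flange above 0.015 m and not (z of inner_flange in the frame of crock_mouth between -0.004 and 0.003 m and horizontal distance between inner_flange and crock_mouth below 0.006 m and angle between inner_knob's own z axis and vertical below 0.06 rad)).
It fails at once if the inner lid is dropped: it falls faster than 0.4 m/s out of the fingers (linear speed of inner_lid above 0.4 m/s and contact force between the fingers and inner_lid below 0.1 N).
It fails at once if the crock is pushed 40 mm away or tipped (distance of crock from where it was at the start of the episode above 0.04 m or angle between crock's own z axis and vertical above 0.2 rad).
It fails at once if a bystander is knocked 30 mm away or over (distance of any of label_roll, kitchen_timer, spice_jar from where it was at the start of the episode above 0.03 m or angle between any of label_roll, kitchen_timer, spice_jar's own z axis and vertical above 0.3 rad).
It also fails if it takes over 54 s, if anything falls off the work surface, if the arm or the gripper's body presses on something with over 40 N, if the wrist force passes 120 N, or if a joint passes its speed limit or range.

## Working session

There is one attempt and no reset: what is moved stays moved. The work goes in short steps, Python scripts to look and compute and a tool call to move; the robot and the scene stay as the last step left them, time stands still between calls to the robot, and variables do not carry over. Pictures are saved under pics/ and viewed, and the job is handed in when it is done.

Besides the shell and the picture viewer there is one more tool, called after "Emit:" by a JSON object that holds its "api" and its "payload", one argument or row to a line. arm_command: Moves the arm, as the interface text tells. Its arguments: {"type":"object","properties":{"series":{"type":"string"}},"required":["series"]}

```bash
mkdir -p pics; ls; python3 - <<'E'
from bench import robot
import cv2
o=robot.get_obs()
for k,v in o.items(): print(k,v)
print(robot.tcp_to_grasp)
for n in("side","top"):
    cv2.imwrite(f"pics/{n}0.png",robot.snapshot(n))
    print(n,robot.camera_params(n))
E
```

```text
pics
time 0.0
joint_positions [-1.31808226e+00  8.79467497e-02  1.37226514e+00 -9.00330582e-06
  1.68358740e+00 -1.03096714e-01]
qvel [-1.97670424e-03 -4.74609189e-04  3.88680400e-04  2.69285189e-03
 -2.30727232e-05 -8.16006302e-04]
joint_torque [ 7.88260422e-05 -3.40182245e+01 -3.02424824e+01  7.17198174e-02
  3.30691575e-02 -1.74865231e-04]
tool_pos [ 0.19144803 -0.51501366  0.20430317]
ee_rot [-1.57057813  0.00219585 -1.21498631]
wrist_force [-0.50549739 -0.9023104  -1.19516927]
wrist_torque [-0.00568303 -0.02008628 -0.0291978 ]
width 0.09409457562896574
0.0188
side {'fx': 402.4004197498541, 'fy': 402.4004197498541, 'cx': 310.04758501799677, 'cy': 204.0999094796997, 'extrinsics': array([[ 0.95567951,  0.17342322, -0.23790975,  0.39455652],
       [-0.2934948 ,  0.49756654, -0.81626487, -0.94402693],
       [-0.02318335,  0.84991289,  0.52641297,  0.58379268],
       [ 0.        ,  0.        ,  0.        ,  1.        ]])}
top {'fx': 418.3084506407261, 'fy': 418.3084506407261, 'cx': 319.93311561833684, 'cy': 192.0322654824819, 'extrinsics': array([[-3.87624183e-03,  9.89661557e-01, -1.43370071e-01,
         4.54559313e-01],
       [-9.99991893e-01, -3.99251489e-03, -5.23317716e-04,
        -1.94917912e-01],
       [-1.09031457e-03,  1.43366880e-01,  9.89669010e-01,
         1.07544578e+00],
       [ 0.00000000e+00,  0.00000000e+00,  0.00000000e+00,
         1.00000000e+00]])}
```

View pics/side0.png

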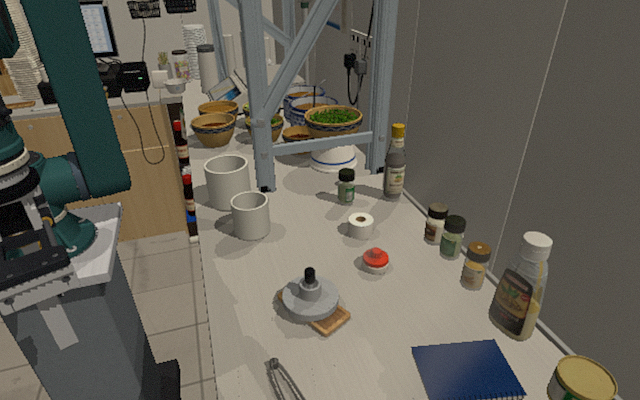

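View pics/top0.png

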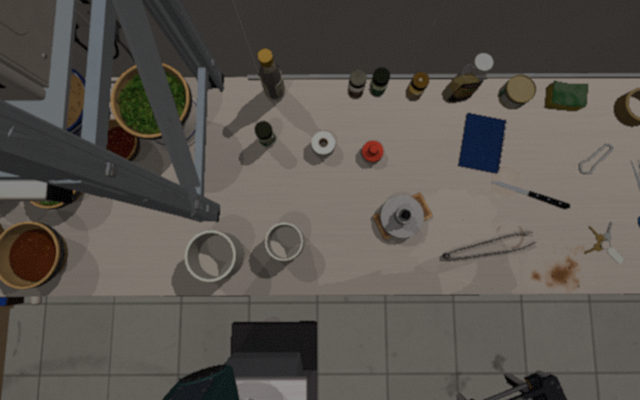

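```bash
cat > h.py <<'E'
import numpy as np
def ray(cam,u,v,z):
    "pixel -> world at height z"
    E=cam["extrinsics"];d=E[:3,:3]@np.array([(u-cam["cx"])/cam["fx"],-(v-cam["cy"])/cam["fy"],-1])
    o=E[:3,3];return o+d*(z-o[2])/d[2]
def proj(cam,p):
    E=cam["extrinsics"];q=E[:3,:3].T@(np.asarray(p)-E[:3,3])
    return np.array([cam["cx"]+cam["fx"]*q[0]/-q[2],cam["cy"]+cam["fy"]*q[1]/q[2]])
def w(cam,c):
    E=cam["extrinsics"];return E[:3,:3]@np.asarray(c)+E[:3,3]
E
python3 - <<'E'
from bench import robot
from h import *
np.set_printoptions(precision=4,suppress=True)
for n in("side","top"):
    c=robot.camera_params(n)
    for t in("crock","inner_knob","outer_collar","outer_lid","tray","label_roll","kitchen_timer","spice_jar"):
        for r in robot.spot_in(n,t): p=w(c,r["centre"]);print(n,t,round(r["score"],2),p,proj(c,p))
E
```

```text
side crock 0.91 [ 0.4826 -0.1459  0.0603] [251.4703 217.8953]
side crock 0.8 [0.4481 0.0129 0.0825] [227.0718 181.5013]
side crock 0.44 [ 0.5702 -0.4544  0.0089] [330.3271 320.099 ]
side inner_knob 0.77 [ 0.5463 -0.4066  0.0809] [309.5034 276.853 ]
side outer_collar 0.73 [ 0.5448 -0.4179  0.0369] [311.0094 298.6755]
side outer_lid 0.7 [ 0.5385 -0.4152  0.0312] [307.4954 300.659 ]
side tray 0.57 [ 0.5633 -0.4568  0.008 ] [327.208 322.322]
side label_roll 0.95 [ 0.7343 -0.2251  0.0319] [363.1718 226.1055]
side label_roll 0.7 [ 0.5472 -0.4078  0.0845] [310.1022 275.6899]
side kitchen_timer 0.91 [ 0.7096 -0.3461  0.0237] [375.0583 262.2156]
side spice_jar 0.85 [ 0.7493 -0.0772  0.0536] [346.4518 188.2458]
side spice_jar 0.59 [ 0.5486 -0.4051  0.0827] [310.4281 275.3068]
top crock 0.86 [ 0.4862 -0.1039  0.0204] [284.0337 240.0179]
top crock 0.58 [0.4477 0.0665 0.0302] [214.6275 255.8551]
top inner_knob 0.53 [ 0.5387 -0.3953  0.0833] [404.5712 216.5272]
top outer_collar 0.88 [ 0.5414 -0.394   0.0337] [400.0825 217.1316]
top outer_lid 0.82 [ 0.5381 -0.393   0.0351] [399.8194 218.42  ]
top tray 0.59 [ 0.5501 -0.4379  0.0119] [415.5936 214.3975]
top label_roll 0.85 [ 0.7301 -0.1938  0.0396] [319.5009 143.2355]
top kitchen_timer 0.92 [ 0.7087 -0.3319  0.0278] [373.3715 152.314 ]
top spice_jar 0.8 [ 0.7455 -0.0554  0.0905] [262.4908 131.8742]
top spice_jar 0.59 [ 0.5428 -0.394   0.0342] [400.1056 216.5773]
```

Crock look-alikes: the smaller pot at top (284,242) / side (251,215), and the larger one at top (211,257) / side (227,181). I choose the smaller and check it in a close crop.

```bash
python3 - <<'E'
import cv2,numpy as np
a=cv2.imread("pics/top0.png");b=cv2.imread("pics/side0.png")
A=cv2.resize(a[170:300,170:320],None,fx=4,fy=4,interpolation=cv2.INTER_CUBIC)
B=cv2.resize(b[130:260,180:330],None,fx=4,fy=4,interpolation=cv2.INTER_CUBIC)
C=cv2.resize(a[175:255,355:455],None,fx=6,fy=6,interpolation=cv2.INTER_CUBIC)
D=cv2.resize(b[255:345,260:360],None,fx=6,fy=6,interpolation=cv2.INTER_CUBIC)
for n,i in zip("ABCD",(A,B,C,D)): cv2.imwrite(f"pics/c{n}.png",i)
E
```

```text
(no output)
```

View pics/cA.png

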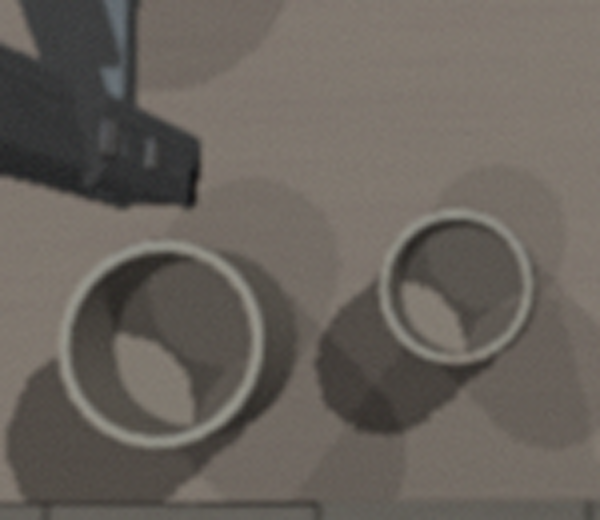

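View pics/cB.png

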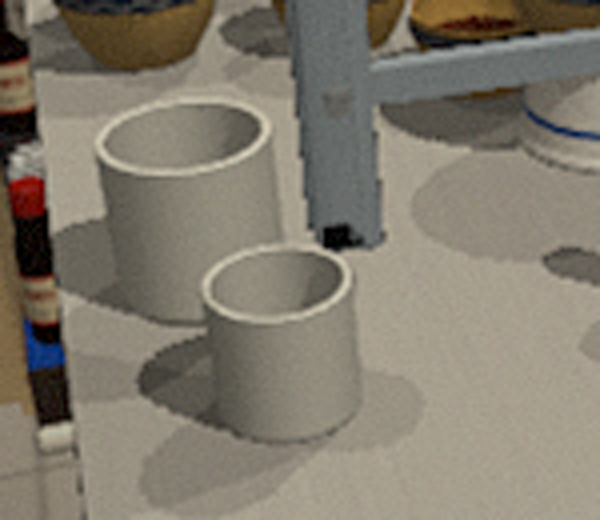

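View pics/cC.png

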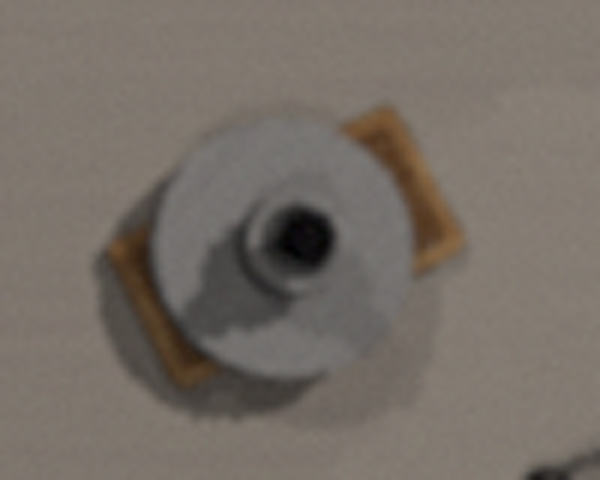

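View pics/cD.png

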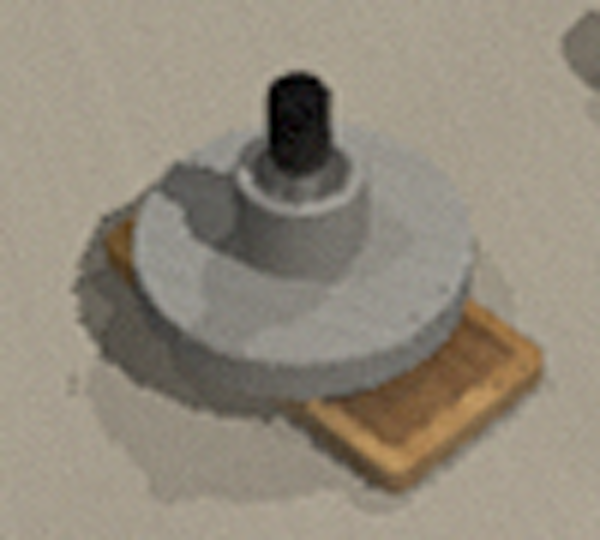

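The crop shows that the smaller pot (top crop ~155/4 px across, about 90 mm) is the crock. The lids stand on the tray at top (400,215), with the black knob at top (406,214) and side (309,272).

```bash
cat > fit.py <<'E'
from h import *
from scipy.optimize import least_squares
def tri(cs,pxs):
    f=lambda p:np.concatenate([proj(c,p)-np.array(x) for c,x in zip(cs,pxs)])
    r=least_squares(f,[.5,-.3,.05]);return r.x,r.fun
E
python3 - <<'E'
from bench import robot
from fit import *
np.set_printoptions(precision=4,suppress=True)
S=robot.camera_params("side");T=robot.camera_params("top")
for n,pt,ps,z in (("crock rim",(284.0,241.25),(249,200.5),.09),("knob top",(405.9,213.9),(309.4,268.6),.094),("collar top",(403,214.8),(309.4,283.7),.062),("big",(170+162/4,170+344/4),(180+183/4,130+137/4),.12)):
    print(n,ray(T,*pt,z)[:2],ray(S,*ps,z)[:2],*tri((T,S),(pt,ps)))
print("plate",ray(T,355+283/6-.5,175+246/6-.5,.034))
print("leg base side",ray(S,180+350/4,130+242/4,0), ray(S,180+315/4,130+238/4,0))
print("leg proj top",proj(T,[0.55,0.06,0]))
for z in(0,.1,.2,.3,.5,.7):print(z,ray(T,219,218,z),ray(T,219,205,z))
print(robot.get_obs()["time"])
E
```

```text
crock rim [ 0.4813 -0.1098] [ 0.4851 -0.1149] [ 0.4834 -0.1098  0.087 ] [ 0.0823 -0.9071 -0.9153  0.1347]
knob top [ 0.5439 -0.3964] [ 0.5487 -0.3993] [ 0.5473 -0.3974  0.0924] [ 0.213  -1.3416 -1.0402  0.2085]
collar top [ 0.5447 -0.3959] [ 0.5464 -0.4043] [ 0.5471 -0.3975  0.0555] [ 0.1181 -0.7603 -0.5832  0.1153]
big [0.448  0.0533] [0.4528 0.039 ] [0.4504 0.0552 0.1124] [ 0.0682 -1.0832 -1.2585  0.1578]
plate [ 0.5454 -0.398   0.034 ]
leg base side [0.5628 0.0746 0.    ] [0.5396 0.089  0.    ]
leg proj top [221.3406 215.6013]
0 [0.5438 0.0658 0.    ] [0.5775 0.0669 0.    ]
0.1 [0.5355 0.0416 0.1   ] [0.5661 0.0425 0.1   ]
0.2 [0.5272 0.0174 0.2   ] [0.5546 0.0182 0.2   ]
0.3 [ 0.5189 -0.0069  0.3   ] [ 0.5432 -0.0062  0.3   ]
0.5 [ 0.5023 -0.0554  0.5   ] [ 0.5203 -0.0548  0.5   ]
0.7 [ 0.4857 -0.1039  0.7   ] [ 0.4975 -0.1035  0.7   ]
0.9
```

Emit:
{"api": "arm_command", "payload": {
  "series": "0 0.12 0 0 0 0 0.094; 0 0.12 0 0 0 0 0.094; 0 0.116 0 0 0 0 0.094; 0 0 0 -0.015 0 0.04 0.094; 0 0 0 -0.015 0 0.04 0.094; 0 0 0 -0.015 0 0.04 0.094; 0 0 0 -0.015 0 0.04 0.094; 0 0 0 -0.015 0 0.04 0.094; 0 0 0 -0.015 0 0.04 0.094; 0 0 0 -0.015 0 0.04 0.094; 0 0 0 0 0 0 0.094"
}}

```text
time: 2.0
tool_pos: [0.4822, -0.4135, 0.2044]
ee_rot: [-1.571, -0.001, -1.593]
wrist_force: [0.1, -0.4, -0.6]
width: 0.0939
```

Emit:
{"api": "arm_command", "payload": {
  "series": "0 -0.022 0 0 0 0 0.094; 0 0 0 -0.008 0 0.034 0.094; 0 0 0 -0.007 0 0.03 0.094; 0 0 0 0 0.04 0 0.094; 0 0 0 0 0.03 0 0.094; 0 0 0 0 0 0 0.094; 0 0 0 0 0 0 0.094"
}}

```text
time: 2.7
tool_pos: [0.543, -0.4036, 0.1356]
ee_rot: [-1.57, -0.006, -1.572]
wrist_force: [0.0, 0.3, 0.7]
width: 0.0942
```

```bash
python3 - <<'E'
from bench import robot
import cv2
from h import *
o=robot.get_obs();print(o["tool_pos"],o["ee_rot"],o["wrist_force"])
a=robot.snapshot("top");b=robot.snapshot("side")
cv2.imwrite("pics/top1.png",a);cv2.imwrite("pics/side1.png",b)
cv2.imwrite("pics/s1c.png",cv2.resize(b[200:340,240:400],None,fx=4,fy=4,interpolation=cv2.INTER_CUBIC))
for n in("side","top"):print(proj(robot.camera_params(n),o["tool_pos"]))
E
```

```text
[ 0.54299656 -0.40362206  0.13560194] [-1.57033727 -0.00626731 -1.57249761] [0.04304278 0.28275419 0.69221247]
[306.45812832 252.84510724]
[412.84374496 212.61535854]
```

View pics/s1c.png

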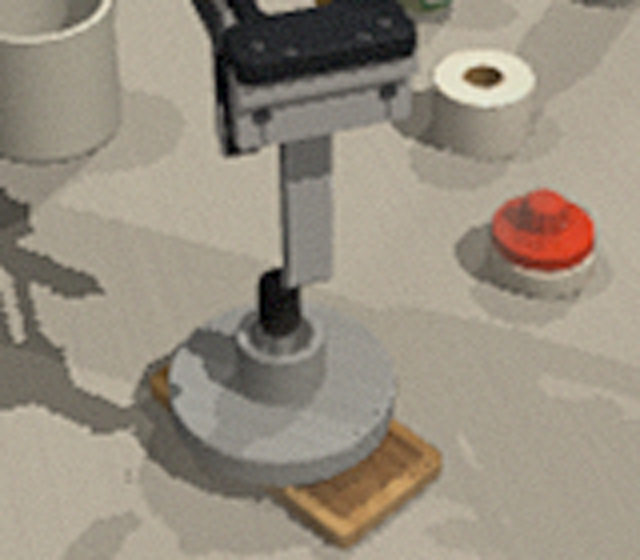

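View pics/top1.png

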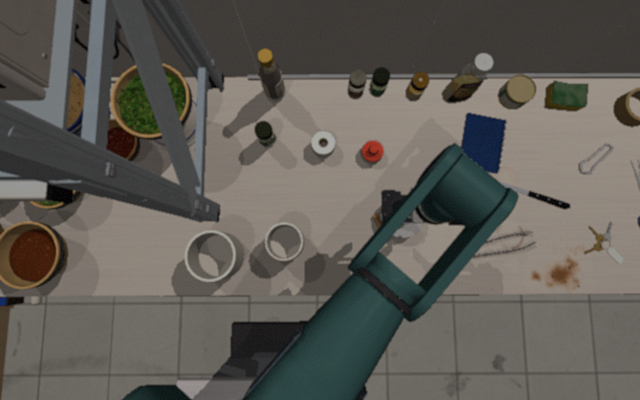

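```bash
python3 - <<'E'
from bench import robot
from fit import *
np.set_printoptions(precision=4,suppress=True)
S=robot.camera_params("side")
p=robot.get_obs()["tool_pos"]
for d in(.047,.0535,.0595):
  for e in(-.008,.008):print(d,e,proj(S,p+[e,-d,0]), (proj(S,p+[e,-d,0])-[240,200]+.5)*4)
for uv in((284,284),(331,281)):print(ray(S,240+(uv[0]+.5)/4-.5,200+(uv[1]+.5)/4-.5,p[2])-p)
E
```

```text
0.047 -0.008 [310.1618 270.3242] [282.647 283.297]
0.047 0.008 [319.2698 268.2981] [319.0793 275.1926]
0.0535 -0.008 [311.3146 272.8044] [287.2585 293.2177]
0.0535 0.008 [320.4882 270.7482] [323.953  284.9928]
0.0595 -0.008 [312.3952 275.1292] [291.5809 302.5166]
0.0595 0.008 [321.6302 273.0445] [328.5207 294.178 ]
[-0.0075 -0.048  -0.    ]
[ 0.0117 -0.0524 -0.    ]
```

Emit:
{"api": "arm_command", "payload": {
  "series": "0 0 0 -0.0046 0 0.0045 0.094; 0 0 0 0 0.034 0 0.094; 0 0 0 0 0.025 0 0.094; 0 0 0 0 0 0 0.094; 0 0 0 0 0 0 0.094"
}}

```text
time: 3.3
tool_pos: [0.5526, -0.4033, 0.088]
ee_rot: [-1.554, -0.019, -1.574]
wrist_force: [-0.3, -0.3, 0.5]
width: 0.0942
```

Emit:
{"api": "arm_command", "payload": {
  "series": "0 0 0 0 0 0 0.094"
}}

```text
time: 3.4
tool_pos: [0.5533, -0.4037, 0.0899]
ee_rot: [-1.553, -0.02, -1.574]
wrist_force: [-0.5, 0.6, 0.1]
width: 0.0941
```

Emit:
{"api": "arm_command", "payload": {
  "series": "0 0 0 0 0 0 0.094"
}}

```text
time: 3.5
tool_pos: [0.5541, -0.4042, 0.092]
ee_rot: [-1.55, -0.022, -1.574]
wrist_force: [0.1, 0.6, 0.7]
width: 0.0943
```

Emit:
{"api": "arm_command", "payload": {
  "series": "0 0 0 0 0 0 0.094"
}}

```text
time: 3.6
tool_pos: [0.5547, -0.4047, 0.0937]
ee_rot: [-1.548, -0.024, -1.574]
wrist_force: [1.0, -0.6, -0.4]
width: 0.094
```

```bash
python3 - <<'E'
from bench import robot
import cv2,numpy as np
np.set_printoptions(precision=4,suppress=True)
b=robot.snapshot("side")
for i in range(3):
    o=robot.get_obs();print({k:np.round(v,4) for k,v in o.items()})
    a=robot.snapshot("top")
cv2.imwrite("pics/side2.png",b)
E
```

```text
{'time': np.float64(3.65), 'joint_positions': array([-0.711 ,  0.4064,  1.2044, -0.0036,  1.4973,  0.8627]), 'qvel': array([-0.0003,  0.0031,  0.0064, -0.0005, -0.0027, -0.0001]), 'joint_torque': array([ -0.0273, -45.4634, -28.8045,   0.04  ,  -0.1295,   0.0016]), 'tool_pos': array([ 0.5548, -0.4048,  0.094 ]), 'ee_rot': array([-1.5477, -0.0245, -1.5738]), 'wrist_force': array([-0.3989, -0.3274,  0.7587]), 'wrist_torque': array([-0.0097, -0.0164, -0.0435]), 'width': np.float64(0.0938)}
{'time': np.float64(3.7), 'joint_positions': array([-0.711 ,  0.4067,  1.2049, -0.0036,  1.4973,  0.8627]), 'qvel': array([ 0.0005,  0.0049,  0.012 , -0.0006,  0.0017,  0.0002]), 'joint_torque': array([  0.0111, -46.5001, -29.5857,   0.0471,  -0.1673,   0.0022]), 'tool_pos': array([ 0.5547, -0.4047,  0.0936]), 'ee_rot': array([-1.5482, -0.0241, -1.5738]), 'wrist_force': array([ 0.4344, -0.2264,  0.0267]), 'wrist_torque': array([ 0.0166,  0.0109, -0.0054]), 'width': np.float64(0.0941)}
{'time': np.float64(3.75), 'joint_positions': array([-0.7111,  0.407 ,  1.2054, -0.0037,  1.4972,  0.8627]), 'qvel': array([ 0.0005,  0.0073,  0.0101,  0.0018, -0.0017,  0.0015]), 'joint_torque': array([  0.0134, -46.8603, -29.8357,   0.0474,  -0.18  ,   0.0023]), 'tool_pos': array([ 0.5544, -0.4046,  0.0931]), 'ee_rot': array([-1.5489, -0.0236, -1.5738]), 'wrist_force': array([-0.6323,  0.579 ,  0.3146]), 'wrist_torque': array([0.0279, 0.0211, 0.0184]), 'width': np.float64(0.0941)}
```

View pics/side2.png

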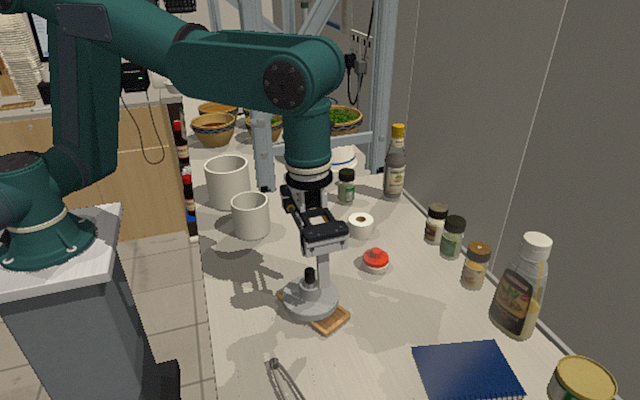

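```bash
python3 - <<'E'
from bench import robot
import numpy as np
np.set_printoptions(precision=4,suppress=True)
for i in range(16):
    robot.snapshot("top")
    o=robot.get_obs();print(o["time"],o["tool_pos"],o["ee_rot"],o["joint_torque"][1:3])
E
```

```text
3.85 [ 0.5541 -0.4043  0.0923] [-1.5499 -0.0226 -1.5739] [-46.9437 -29.8579]
3.9 [ 0.554  -0.4042  0.092 ] [-1.5503 -0.0224 -1.5738] [-46.9041 -29.8166]
3.95 [ 0.554  -0.4042  0.0919] [-1.5504 -0.0223 -1.5739] [-46.8577 -29.7752]
4.0 [ 0.5539 -0.4042  0.0918] [-1.5504 -0.0222 -1.5739] [-46.8139 -29.7403]
4.05 [ 0.554  -0.4042  0.0918] [-1.5505 -0.0222 -1.5738] [-46.7775 -29.7125]
4.1 [ 0.554  -0.4042  0.0918] [-1.5504 -0.0223 -1.5738] [-46.7482 -29.6929]
4.15 [ 0.554  -0.4042  0.0919] [-1.5504 -0.0222 -1.5738] [-46.7259 -29.6796]
4.2 [ 0.554  -0.4042  0.0919] [-1.5503 -0.0223 -1.5738] [-46.7108 -29.6713]
4.25 [ 0.5541 -0.4042  0.092 ] [-1.5502 -0.0224 -1.5738] [-46.7007 -29.6669]
4.3 [ 0.5541 -0.4042  0.0919] [-1.5502 -0.0224 -1.5738] [-46.695  -29.6652]
4.35 [ 0.554  -0.4042  0.092 ] [-1.5502 -0.0224 -1.5738] [-46.6919 -29.6653]
4.4 [ 0.5541 -0.4042  0.092 ] [-1.5502 -0.0224 -1.5738] [-46.6916 -29.6659]
4.45 [ 0.5541 -0.4043  0.092 ] [-1.5501 -0.0224 -1.5738] [-46.6923 -29.6675]
4.5 [ 0.5541 -0.4043  0.0921] [-1.5501 -0.0225 -1.5738] [-46.6936 -29.6693]
4.55 [ 0.5541 -0.4043  0.0921] [-1.5501 -0.0225 -1.5738] [-46.6955 -29.6706]
4.6 [ 0.5541 -0.4043  0.0921] [-1.5501 -0.0225 -1.5738] [-46.6971 -29.6721]
```

```bash
cat > go.py <<'E'
from bench import robot
from h import *
from scipy.spatial.transform import Rotation as Ro
np.set_printoptions(precision=4,suppress=True)
def delta(goal,hold=0,yaw=-np.pi/2):
    for _ in range(hold): robot.snapshot("top")
    o=robot.get_obs();R=Ro.from_euler("xyz",o["ee_rot"]);G=Ro.from_euler("xyz",[-np.pi/2,0,yaw])
    print("t",round(o["time"],2),"pos",o["tool_pos"],"rpy",o["ee_rot"],"w",round(float(o["width"]),4),"F",o["wrist_force"])
    print("rot",(R.inv()*G).as_rotvec(),"shift(cur tool)",R.inv().apply(np.array(goal)-o["tool_pos"]),"shift(level)",G.inv().apply(np.array(goal)-o["tool_pos"]))
if __name__=="__main__":
    import sys; a=[float(x) for x in sys.argv[1:]]; delta(a[:3],int(a[3]) if len(a)>3 else 0)
E
python3 go.py .5475 -.399 .068
```

```text
t 4.6 pos [ 0.5541 -0.4043  0.0921] rpy [-1.5501 -0.0225 -1.5738] w 0.0937 F [-0.0725 -0.0095 -0.2664]
rot [-0.0207 -0.0027  0.0225] shift(cur tool) [-0.0058  0.0238 -0.0071] shift(level) [-0.0053  0.0241 -0.0066]
```

Emit:
{"api": "arm_command", "payload": {
  "series": "-0.0207 -0.0027 0.0225 -0.0058 0.004 -0.0071 0.094; 0 0 0 0 0.012 0 0.094"
}}

```text
time: 4.8
tool_pos: [0.5476, -0.3989, 0.0774]
ee_rot: [-1.569, -0.001, -1.571]
wrist_force: [0.4, -0.6, -0.5]
width: 0.0937
```

```bash
python3 go.py .5475 -.399 .068 10
```

```text
t 5.3 pos [ 0.5475 -0.3987  0.0771] rpy [-1.5696 -0.0008 -1.5705] w 0.0941 F [-0.3993  0.0511  0.064 ]
rot [-0.0012  0.0003  0.0008] shift(cur tool) [ 0.0003  0.0091 -0.    ] shift(level) [ 0.0003  0.0091 -0.    ]
```

Emit:
{"api": "arm_command", "payload": {
  "series": "-0.0012 0.0003 0.0008 0.0003 0.009 0 0.094"
}}

```text
time: 5.4
tool_pos: [0.5485, -0.3998, 0.0698]
ee_rot: [-1.568, -0.002, -1.571]
wrist_force: [0.5, -1.1, 0.9]
width: 0.0936
```

```bash
python3 go.py .5475 -.399 .068 8; python3 - <<'E'
from bench import robot
import cv2
b=robot.snapshot("side")
cv2.imwrite("pics/s3c.png",cv2.resize(b[220:350,250:390],None,fx=5,fy=4.6,interpolation=cv2.INTER_CUBIC))
E
```

```text
t 5.8 pos [ 0.5476 -0.399   0.0682] rpy [-1.5706 -0.0001 -1.5708] w 0.0943 F [-0.0509  0.8625 -1.0544]
rot [-0.0002  0.      0.0001] shift(cur tool) [-0.      0.0002 -0.0001] shift(level) [-0.      0.0002 -0.0001]
```

View pics/s3c.png

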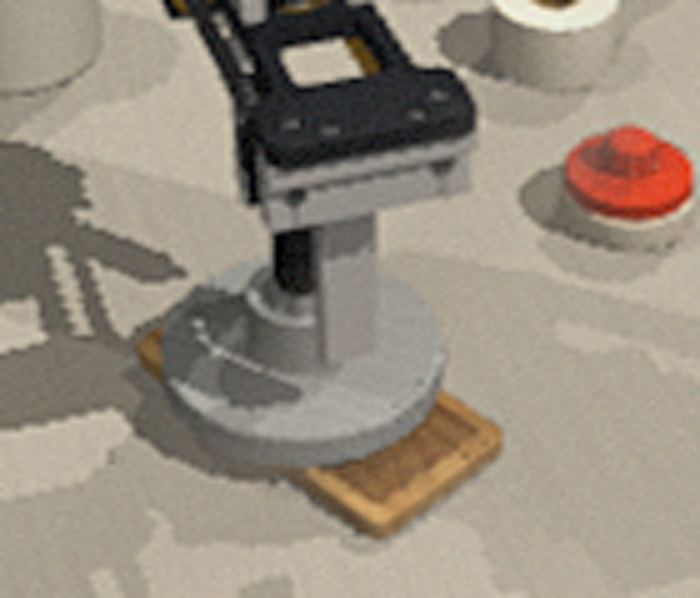

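Emit:
{"api": "arm_command", "payload": {
  "series": "0 0 0 0 0 0 0.0; 0 0 0 0 0 0 0.0; 0 0 0 0 0 0 0.0; 0 0 0 0 0 0 0.0; 0 0 0 0 0 0 0.0; 0 0 0 0 0 0 0.0"
}}

```text
time: 6.45
tool_pos: [0.5478, -0.3992, 0.0689]
ee_rot: [-1.57, -0.001, -1.571]
wrist_force: [0.8, 0.1, -0.2]
width: 0.0494
```

```bash
python3 go.py .5475 -.399 .068 6; python3 - <<'E'
from bench import robot
import cv2
b=robot.snapshot("side")
cv2.imwrite("pics/s4c.png",cv2.resize(b[220:350,250:390],None,fx=5,fy=4.6,interpolation=cv2.INTER_CUBIC))
E
```

```text
t 6.75 pos [ 0.5478 -0.3992  0.0688] rpy [-1.5699 -0.0008 -1.5708] w 0.0254 F [-0.4203 -0.3355 -0.5065]
rot [-0.0009  0.      0.0008] shift(cur tool) [-0.0002  0.0008 -0.0003] shift(level) [-0.0002  0.0008 -0.0003]
```

View pics/s4c.png

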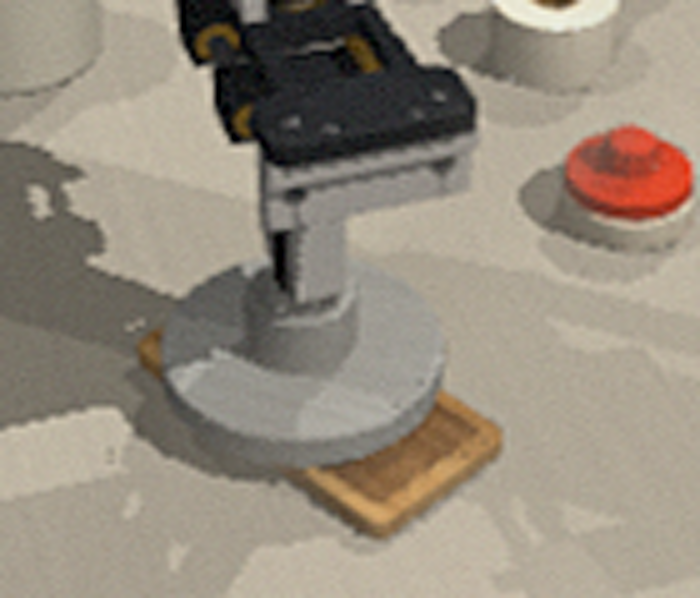

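Emit:
{"api": "arm_command", "payload": {
  "series": "0 0 0 0 0 0 0.0; 0 0 0 0 0 0 0.0; 0 0 0 0 0 0 0.0"
}}

```text
time: 7.1
tool_pos: [0.5479, -0.3996, 0.0688]
ee_rot: [-1.57, -0.001, -1.571]
wrist_force: [0.1, -0.8, -0.2]
width: 0.019
```

```bash
python3 go.py .5475 -.399 .068 6
```

```text
t 7.4 pos [ 0.5478 -0.3996  0.0688] rpy [-1.5697 -0.0015 -1.5709] w 0.0195 F [-0.1281 -0.5756 -0.0587]
rot [-0.0011 -0.0001  0.0015] shift(cur tool) [-0.0006  0.0008 -0.0003] shift(level) [-0.0006  0.0008 -0.0003]
```

Emit:
{"api": "arm_command", "payload": {
  "series": "0 0 0 0 -0.015 0 0.0; 0 0 0 0 -0.03 0 0.0; 0 0 0 0 -0.03 0 0.0; 0 0 0 0 -0.03 0 0.0; 0 0 0 0 -0.015 0 0.0"
}}

```text
time: 7.9
tool_pos: [0.5441, -0.3957, 0.1853]
ee_rot: [-1.585, 0.013, -1.571]
wrist_force: [0.4, -0.3, -3.8]
width: 0.0194
```

```bash
python3 go.py .483 -.111 .19 8;python3 - <<'E'
from bench import robot
import cv2
b=robot.snapshot("side")
cv2.imwrite("pics/s5c.png",cv2.resize(b[180:350,220:390],None,fx=3.5,fy=3.5,interpolation=cv2.INTER_CUBIC))
E
```

```text
t 8.3 pos [ 0.5428 -0.3947  0.1793] rpy [-1.5909  0.0175 -1.5708] w 0.0193 F [-1.0377 -1.1854 -3.5962]
rot [ 0.0201  0.0002 -0.0175] shift(cur tool) [-0.2838 -0.0046 -0.0599] shift(level) [-0.2837 -0.0107 -0.0598]
```

View pics/s5c.png

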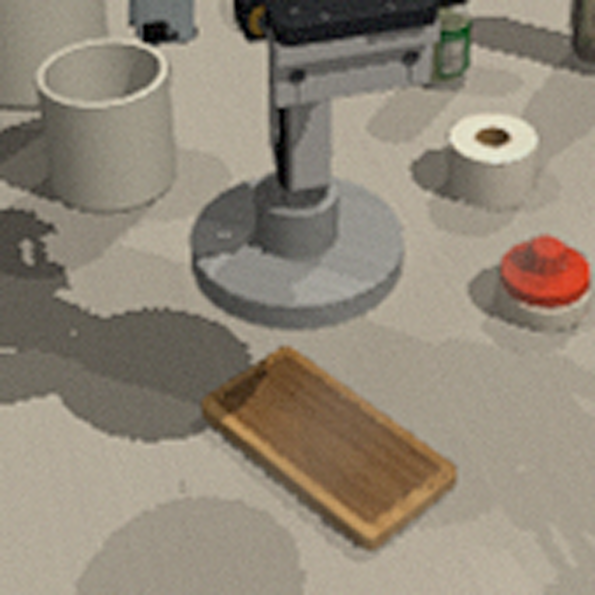

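Emit:
{"api": "arm_command", "payload": {
  "series": "0.0201 0 -0.0175 -0.01 -0.006 -0.002 0.0; 0 0 0 -0.025 -0.001 -0.005 0.0; 0 0 0 -0.03 0 -0.007 0.0; 0 0 0 -0.03 0 -0.007 0.0; 0 0 0 -0.03 0 -0.007 0.0; 0 0 0 -0.03 0 -0.007 0.0; 0 0 0 -0.03 0 -0.007 0.0; 0 0 0 -0.03 0 -0.007 0.0; 0 0 0 -0.025 0 -0.005 0.0; 0 0 0 -0.01 0 -0.002 0.0"
}}

```text
time: 9.35
tool_pos: [0.4809, -0.1358, 0.178]
ee_rot: [-1.582, 0.007, -1.575]
wrist_force: [0.1, -0.2, -4.2]
width: 0.0196
```

```bash
python3 go.py .483 -.111 .19 8
```

```text
t 9.75 pos [ 0.4819 -0.1392  0.1782] rpy [-1.5815  0.0061 -1.579 ] w 0.0196 F [-0.4401 -1.0897 -3.4995]
rot [ 0.0107 -0.0081 -0.0062] shift(cur tool) [-0.0282 -0.0116  0.0007] shift(level) [-0.0282 -0.0118  0.0011]
```

Emit:
{"api": "arm_command", "payload": {
  "series": "0.0107 -0.0081 -0.0062 -0.014 -0.006 0 0.0; 0 0 0 -0.014 -0.006 0.001 0.0"
}}

```text
time: 9.95
tool_pos: [0.4827, -0.112, 0.1895]
ee_rot: [-1.573, 0.0, -1.575]
wrist_force: [0.6, -0.5, -3.6]
width: 0.0191
```

```bash
python3 go.py .483 -.111 .19 10; python3 - <<'E'
from bench import robot
import cv2
for n in("side","top"):
    b=robot.snapshot(n); cv2.imwrite(f"pics/{n}6.png",b)
    if n=="side": cv2.imwrite("pics/s6c.png",cv2.resize(b[120:260,180:330],None,fx=4,fy=4,interpolation=cv2.INTER_CUBIC))
    else: cv2.imwrite("pics/t6c.png",cv2.resize(b[180:310,210:360],None,fx=4,fy=4,interpolation=cv2.INTER_CUBIC))
E
```

```text
t 10.45 pos [ 0.4827 -0.1128  0.1888] rpy [-1.5735 -0.0002 -1.5744] w 0.0197 F [-0.1866 -0.3845 -4.0264]
rot [ 0.0027 -0.0036  0.0002] shift(cur tool) [-0.0018 -0.0012  0.0003] shift(level) [-0.0018 -0.0012  0.0003]
```

View pics/s6c.png

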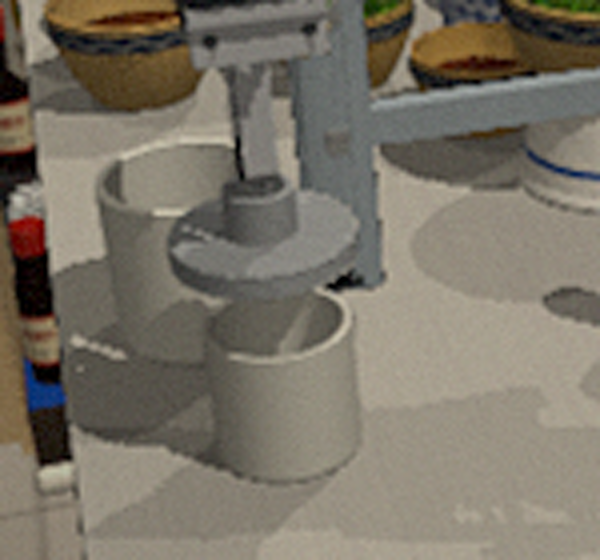

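View pics/t6c.png

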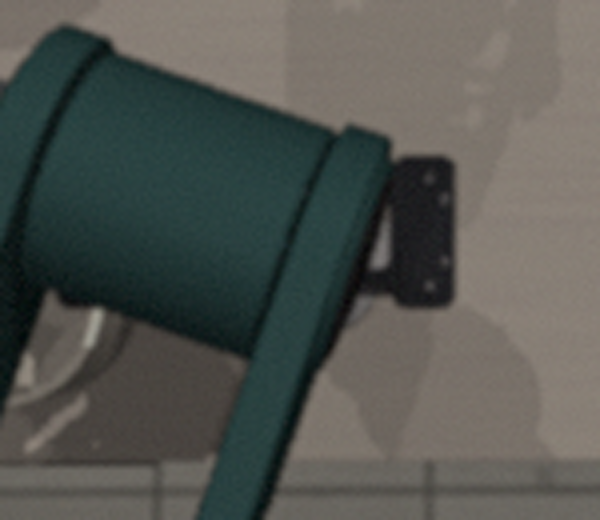

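```bash
cat > ov.py <<'E'
from h import *
import cv2
def circ(c,z,r):
    t=np.linspace(0,2*np.pi,120);return np.c_[c[0]+r*np.cos(t),c[1]+r*np.sin(t),0*t+z]
def pix(cam,P): return np.array([proj(cam,p) for p in P])
def draw(img,cam,cs,roi,f,name):
    x0,y0,x1,y1=roi
    I=cv2.resize(img[y0:y1,x0:x1],None,fx=f,fy=f,interpolation=cv2.INTER_CUBIC)
    for c,z,r,col in cs:
        q=(pix(cam,circ(c,z,r))-[x0,y0]+.5)*f-.5
        cv2.polylines(I,[np.round(q).astype(int)],True,col,1)
    cv2.imwrite(name,I)
E
python3 - <<'E'
from bench import robot
from ov import *
S=robot.camera_params("side");b=cv2.imread("pics/side6.png")
l=(.4827,-.1128);z=.1888-.0688+.034;k=(.4851,-.1149);k2=(.483,-.111)
R=(0,0,255);G=(0,255,0);B=(255,80,0)
draw(b,S,[(l,z,.0545,R),(l,z-.016,.0545,R),(l,z+.028,.021,R),(k,.09,.045,G),(k,0,.045,G),(k2,.09,.045,B),(k2,0,.045,B)],(200,140,290,250),6,"pics/o6.png")
T=robot.camera_params("top");a=cv2.imread("pics/top0.png")
draw(a,T,[(k,.09,.045,G),(k,0.09,.04,G),(k2,.09,.045,B),(k2,0.09,.04,B)],(250,200,320,280),7,"pics/o6t.png")
E
```

```text
(no output)
```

View pics/o6.png

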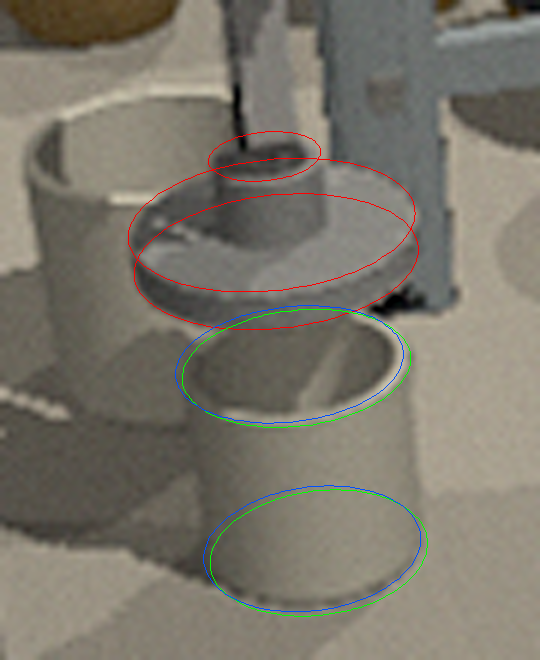

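View pics/o6t.png

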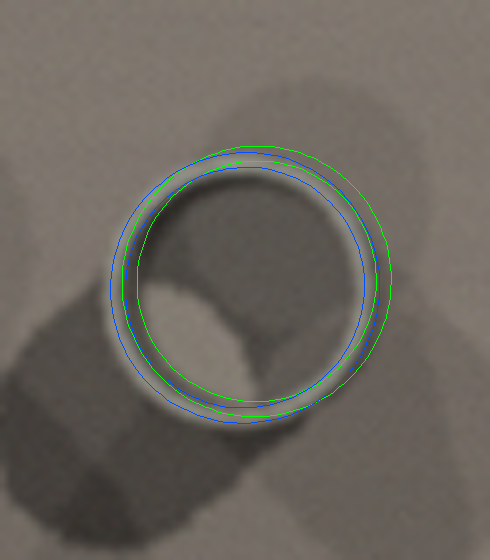

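```bash
cat > ef.py <<'E'
from ov import *
from scipy.ndimage import map_coordinates
def fit(img,cam,circs,p0,rng=.008,front=None,step=.0005):
    "circs: (z,r,frontonly); grid search for max mean |normal gradient|"
    g=cv2.GaussianBlur(cv2.cvtColor(img,cv2.COLOR_BGR2GRAY).astype(float),(0,0),.8)
    gx=cv2.Sobel(g,-1,1,0);gy=cv2.Sobel(g,-1,0,1)
    co=cam["extrinsics"][:3,3];best=[]
    n=np.arange(-rng,rng+1e-9,step);M=np.zeros((len(n),len(n)))
    for i,a in enumerate(n):
        for j,b in enumerate(n):
            c=np.array(p0)+[a,b];s=[]
            for z,r,f in circs:
                P=circ(c,z,r);q=pix(cam,P);t=np.gradient(q,axis=0);nn=np.c_[-t[:,1],t[:,0]];nn/=np.linalg.norm(nn,axis=1)[:,None]
                G=map_coordinates(gx,q.T[::-1],order=1)*nn[:,0]+map_coordinates(gy,q.T[::-1],order=1)*nn[:,1]
                m=np.ones(len(P),bool)
                if f: d=(P[:,:2]-c)@(co[:2]-c);m=d>0.2*r*np.linalg.norm(co[:2]-c)
                s.append(np.minimum(np.abs(G[m]),60))
            M[i,j]=np.mean(np.concatenate(s))
    i,j=np.unravel_index(M.argmax(),M.shape)
    w=np.where(M>M.max()*.93,M-M.max()*.93,0);A,B=np.meshgrid(n,n,indexing="ij")
    return np.array(p0)+[n[i],n[j]],np.array(p0)+[(w*A).sum()/w.sum(),(w*B).sum()/w.sum()],M.max()
E
python3 - <<'E'
from bench import robot
from ef import *
np.set_printoptions(precision=4,suppress=True)
S=robot.camera_params("side");T=robot.camera_params("top")
i=lambda n:cv2.imread(f"pics/{n}.png")
z=.1888-.0688+.034
C=[(.09,.045,1),(0,.045,1)]
print("crock side0",fit(i("side0"),S,C,(.485,-.112)))
print("crock side6",fit(i("side6"),S,C,(.485,-.112)))
print("crock top0",fit(i("top0"),T,[(.09,.045,0),(.09,.04,0)],(.483,-.111)))
print("lid side6",fit(i("side6"),S,[(z,.0545,0),(z-.016,.0545,1)],(.483,-.112)))
print("lid side0",fit(i("side0"),S,[(.034,.0545,0),(.018,.0545,1)],(.546,-.399)))
print("lid top0",fit(i("top0"),T,[(.034,.0545,0)],(.546,-.399)))
print("kn top0",fit(i("top0"),T,[(.094,.01,0)],(.546,-.399)))
E
```

```text
crock side0 (array([ 0.484 , -0.1135]), array([ 0.4846, -0.1133]), np.float64(57.433905550905166))
crock side6 (array([ 0.4865, -0.109 ]), array([ 0.4824, -0.1072]), np.float64(46.683567205240884))
crock top0 (array([ 0.483, -0.108]), array([ 0.4823, -0.1081]), np.float64(55.80524906387903))
lid side6 (array([ 0.4825, -0.114 ]), array([ 0.4827, -0.1158]), np.float64(51.4024263565374))
lid side0 (array([ 0.547, -0.401]), array([ 0.547 , -0.4009]), np.float64(43.84890356983672))
lid top0 (array([ 0.547, -0.395]), array([ 0.5464, -0.3972]), np.float64(39.59245351551333))
kn top0 (array([ 0.5395, -0.395 ]), array([ 0.5426, -0.3946]), np.float64(60.0))
```

Emit:
{"api": "arm_command", "payload": {
  "series": "0.0027 -0.0036 0.0002 -0.0012 0.005 0.002 0.0; 0 0 0 0 0.014 0 0.0; 0 0 0 0 0.012 0 0.0"
}}

```text
time: 10.85
tool_pos: [0.4861, -0.1123, 0.1576]
ee_rot: [-1.567, -0.001, -1.571]
wrist_force: [0.7, 0.1, -4.5]
width: 0.0195
```

```bash
python3 go.py .4847 -.1117 .150 8; python3 - <<'E'
from bench import robot
from ov import *
b=robot.snapshot("side"); cv2.imwrite("pics/side7.png",b);S=robot.camera_params("side")
draw(b,S,[],(200,140,300,250),5,"pics/o7.png")
E
```

```text
t 11.25 pos [ 0.4868 -0.1125  0.1599] rpy [-1.5643 -0.0021 -1.5711] w 0.0195 F [-0.1706 -0.6508 -3.5956]
rot [-0.0065 -0.0003  0.0021] shift(cur tool) [-0.0008  0.0099 -0.0022] shift(level) [-0.0008  0.0099 -0.0021]
```

View pics/o7.png

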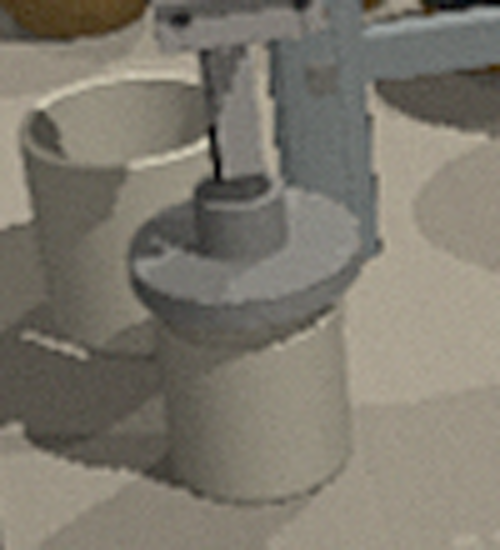

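Emit:
{"api": "arm_command", "payload": {
  "series": "-0.0065 -0.0003 0.0021 -0.0008 0.009 -0.0022 0.0"
}}

```text
time: 11.4
tool_pos: [0.4859, -0.1121, 0.1525]
ee_rot: [-1.567, -0.001, -1.571]
wrist_force: [0.7, -0.3, -4.2]
width: 0.0196
```

```bash
python3 go.py .4847 -.1117 .133 8
```

```text
t 11.8 pos [ 0.4848 -0.1117  0.151 ] rpy [-1.5705 -0.0001 -1.5707] w 0.0191 F [-0.1184  0.4077 -3.3473]
rot [-0.0003  0.0001  0.0001] shift(cur tool) [-0.      0.018  -0.0001] shift(level) [-0.      0.018  -0.0001]
```

Emit:
{"api": "arm_command", "payload": {
  "series": "0 0 0 0 0.006 0 0.0"
}}

```text
time: 11.9
tool_pos: [0.4856, -0.112, 0.146]
ee_rot: [-1.568, -0.001, -1.571]
wrist_force: [-0.2, -0.7, -3.8]
width: 0.0191
```

```bash
python3 go.py .4847 -.1117 .133 6
```

```text
t 12.2 pos [ 0.4848 -0.1117  0.145 ] rpy [-1.5706 -0.0001 -1.5707] w 0.0193 F [ 0.7545  0.2852 -3.9079]
rot [-0.0002  0.0001  0.0001] shift(cur tool) [-0.      0.012  -0.0001] shift(level) [-0.      0.012  -0.0001]
```

Emit:
{"api": "arm_command", "payload": {
  "series": "0 0 0 0 0.006 0 0.0"
}}

```text
time: 12.3
tool_pos: [0.4857, -0.1113, 0.1406]
ee_rot: [-1.568, 0.001, -1.571]
wrist_force: [-0.8, 4.0, -2.7]
width: 0.0196
```

```bash
python3 go.py .4847 -.1117 .133 6
```

```text
t 12.6 pos [ 0.4847 -0.1111  0.1386] rpy [-1.571   0.0013 -1.5704] w 0.0194 F [ 0.773   3.3326 -4.2273]
rot [ 0.0002  0.0004 -0.0013] shift(cur tool) [0.0006 0.0056 0.    ] shift(level) [0.0006 0.0056 0.    ]
```

Emit:
{"api": "arm_command", "payload": {
  "series": "0 0 0 -0.0012 0.003 0 0.0"
}}

```text
time: 12.7
tool_pos: [0.4849, -0.1104, 0.1358]
ee_rot: [-1.57, -0.0, -1.571]
wrist_force: [0.2, -0.9, -4.3]
width: 0.0195
```

```bash
python3 go.py .4847 -.110 .133 6
```

```text
t 13.0 pos [ 0.4846 -0.1103  0.1356] rpy [-1.571   0.0006 -1.5707] w 0.0193 F [ 0.4258 -0.7007 -4.0746]
rot [ 0.0002  0.0001 -0.0006] shift(cur tool) [-0.0003  0.0026  0.0001] shift(level) [-0.0003  0.0026  0.0001]
```

Emit:
{"api": "arm_command", "payload": {
  "series": "0 0 0 -0.001 0.0025 0 0.0"
}}

```text
time: 13.1
tool_pos: [0.485, -0.1097, 0.1335]
ee_rot: [-1.57, -0.0, -1.571]
wrist_force: [0.2, 0.2, -3.4]
width: 0.0192
```

```bash
python3 go.py .4847 -.110 .133 6
```

```text
t 13.4 pos [ 0.4848 -0.1094  0.1333] rpy [-1.5706  0.0002 -1.5708] w 0.0194 F [ 0.2166  0.0731 -3.5714]
rot [-0.0002  0.     -0.0002] shift(cur tool) [ 0.0006  0.0003 -0.0001] shift(level) [ 0.0006  0.0003 -0.0001]
```

Emit:
{"api": "arm_command", "payload": {
  "series": "0 0 0 0 0.0012 0 0.0"
}}

```text
time: 13.5
tool_pos: [0.4849, -0.1095, 0.1332]
ee_rot: [-1.57, 0.0, -1.571]
wrist_force: [-3.2, 1.2, 5.5]
width: 0.0196
```

```bash
python3 go.py .4847 -.110 .133 6; python3 - <<'E'
from bench import robot
from ov import *
b=robot.snapshot("side"); cv2.imwrite("pics/side8.png",b);S=robot.camera_params("side")
draw(b,S,[],(200,140,300,250),5,"pics/o8.png")
E
```

```text
t 13.8 pos [ 0.4849 -0.1095  0.1332] rpy [-1.5698 -0.0001 -1.5707] w 0.0192 F [-3.0442  0.5266  4.3797]
rot [-0.001   0.0001  0.0001] shift(cur tool) [ 0.0005  0.0002 -0.0002] shift(level) [ 0.0005  0.0002 -0.0002]
```

View pics/o8.png

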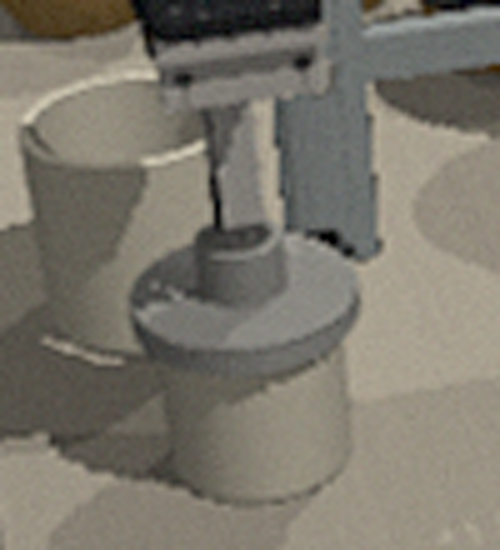

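Emit:
{"api": "arm_command", "payload": {
  "series": "0 0 0 0 0 0 0.094; 0 0 0 0 0 0 0.094; 0 0 0 0 0 0 0.094; 0 0 0 0 0 0 0.094; 0 0 0 0 0 0 0.094"
}}

```text
time: 14.35
tool_pos: [0.4862, -0.1096, 0.1325]
ee_rot: [-1.567, -0.0, -1.57]
wrist_force: [-0.1, -0.2, 0.1]
width: 0.056
```

```bash
python3 go.py .4847 -.110 .115 10; python3 - <<'E'
from bench import robot
from ov import *
b=robot.snapshot("side"); cv2.imwrite("pics/side9.png",b);S=robot.camera_params("side")
draw(b,S,[],(200,140,300,250),5,"pics/o9.png")
E
```

```text
t 14.85 pos [ 0.4862 -0.1096  0.1328] rpy [-1.5666 -0.0005 -1.5705] w 0.0935 F [-0.5993 -0.4284 -0.2026]
rot [-0.0042  0.0002  0.0005] shift(cur tool) [ 0.0004  0.0178 -0.0016] shift(level) [ 0.0004  0.0178 -0.0015]
```

View pics/o9.png

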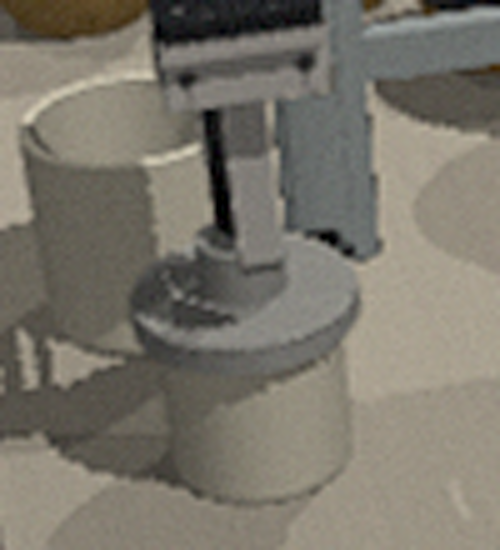

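```bash
python3 - <<'E'
from bench import robot
from ef import *
np.set_printoptions(precision=4,suppress=True)
S=robot.camera_params("side")
for n in("side8","side9"):
    i=cv2.imread(f"pics/{n}.png")
    print(fit(i,S,[(.098,.0545,0),(.082,.0545,1)],(.485,-.112)),fit(i,S,[(0,.045,1)],(.485,-.112)))
    c=fit(i,S,[(.098,.0545,0),(.082,.0545,1)],(.485,-.112))[0]
    draw(i,S,[(c,.098,.0545,(0,0,255)),(c,.082,.0545,(0,0,255)),(c,.126,.021,(0,0,255)),((.485,-.1125),0,.045,(0,255,0))],(200,140,300,250),5,f"pics/{n}o.png")
E
```

```text
(array([ 0.486, -0.108]), array([ 0.4856, -0.1104]), np.float64(51.069000256304854)) (array([ 0.4835, -0.112 ]), array([ 0.4838, -0.1119]), np.float64(54.206091443398854))
(array([ 0.486, -0.115]), array([ 0.4856, -0.1141]), np.float64(49.965770276007525)) (array([ 0.4835, -0.112 ]), array([ 0.4838, -0.1119]), np.float64(54.67385511899579))
```

View pics/side8o.png

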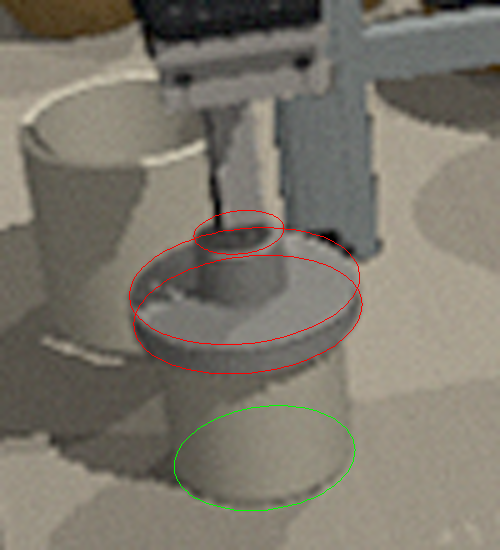

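Emit:
{"api": "arm_command", "payload": {
  "series": "-0.0042 0.0002 0.0005 0.0004 0.012 -0.0008 0.094; 0 0 0 0 0.01 0 0.094"
}}

```text
time: 15.1
tool_pos: [0.4865, -0.1104, 0.1111]
ee_rot: [-1.568, -0.001, -1.571]
wrist_force: [-1.2, -0.8, 0.1]
width: 0.0944
```

```bash
python3 go.py .4855 -.110 .103 8
```

```text
t 15.5 pos [ 0.487  -0.1105  0.1127] rpy [-1.5661 -0.0017 -1.5706] w 0.094 F [ 0.3365  0.1682 -0.1474]
rot [-0.0047  0.0002  0.0017] shift(cur tool) [-0.0006  0.0097 -0.0016] shift(level) [-0.0005  0.0097 -0.0015]
```

Emit:
{"api": "arm_command", "payload": {
  "series": "-0.0047 0.0002 0.0017 -0.0006 0.009 -0.0016 0.094"
}}

```text
time: 15.6
tool_pos: [0.4867, -0.1104, 0.1052]
ee_rot: [-1.567, -0.001, -1.571]
wrist_force: [-0.5, 0.6, 0.2]
width: 0.094
```

```bash
python3 go.py .4855 -.110 .103 10; python3 - <<'E'
from bench import robot
from ov import *
b=robot.snapshot("side"); cv2.imwrite("pics/side10.png",b);S=robot.camera_params("side")
draw(b,S,[],(200,140,300,250),5,"pics/o10.png")
E
```

```text
t 16.1 pos [ 0.4856 -0.11    0.1039] rpy [-1.5704 -0.0001 -1.5708] w 0.0936 F [ 0.3071 -0.5877  0.0743]
rot [-0.0004 -0.      0.0001] shift(cur tool) [ 0.      0.0009 -0.0001] shift(level) [ 0.      0.0009 -0.0001]
```

View pics/o10.png

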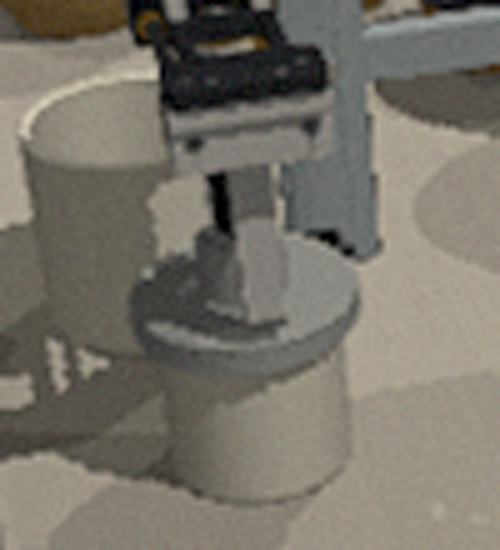

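Emit:
{"api": "arm_command", "payload": {
  "series": "0 0 0 0 0 0 0.0; 0 0 0 0 0 0 0.0; 0 0 0 0 0 0 0.0"
}}

```text
time: 16.45
tool_pos: [0.4857, -0.11, 0.1041]
ee_rot: [-1.57, -0.0, -1.571]
wrist_force: [-0.1, -0.2, -0.2]
width: 0.0734
```

```bash
python3 go.py .4855 -.110 .103 14; python3 - <<'E'
from bench import robot
from ov import *
b=robot.snapshot("side"); cv2.imwrite("pics/side11.png",b);S=robot.camera_params("side")
draw(b,S,[],(200,140,300,250),5,"pics/o11.png")
E
```

```text
t 17.15 pos [ 0.4857 -0.1099  0.104 ] rpy [-1.5703  0.0001 -1.5708] w 0.0417 F [0.012  0.9599 0.3288]
rot [-0.0005  0.     -0.0001] shift(cur tool) [ 0.0001  0.001  -0.0002] shift(level) [ 0.0001  0.001  -0.0002]
```

View pics/o11.png

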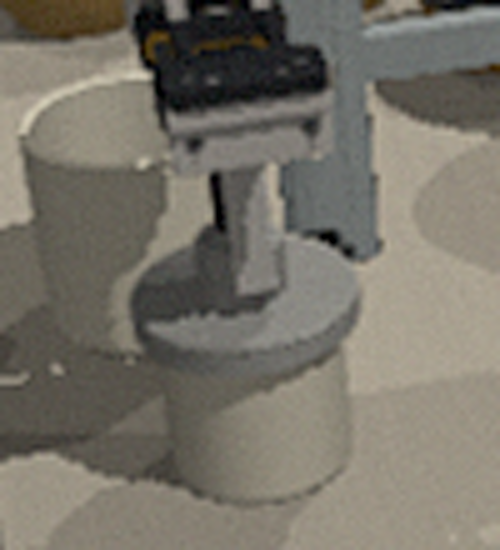

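Emit:
{"api": "arm_command", "payload": {
  "series": "0 0 0 0 -0.006 0 0.0; 0 0 0 0 -0.008 0 0.0"
}}

```text
time: 17.4
tool_pos: [0.4842, -0.1097, 0.1167]
ee_rot: [-1.575, 0.001, -1.571]
wrist_force: [0.3, -0.4, -1.6]
width: 0.0411
```

```bash
python3 go.py .4857 -.110 .225 6
```

```text
t 17.7 pos [ 0.4846 -0.1097  0.1167] rpy [-1.5733  0.0007 -1.5708] w 0.0412 F [ 0.5475  0.6794 -2.3763]
rot [ 0.0025 -0.     -0.0007] shift(cur tool) [ 0.0002 -0.1083  0.0008] shift(level) [ 0.0003 -0.1083  0.0011]
```

Emit:
{"api": "arm_command", "payload": {
  "series": "0.0025 0 -0.0007 0.0002 -0.012 0.0015 0.0; 0.002 0 -0.0005 0 -0.012 0.001 0.0"
}}

```text
time: 17.9
tool_pos: [0.4856, -0.1094, 0.1396]
ee_rot: [-1.574, 0.001, -1.571]
wrist_force: [-0.6, -0.6, -1.2]
width: 0.0414
```

```bash
python3 go.py .4857 -.110 .225 6
```

```text
t 18.2 pos [ 0.4855 -0.1094  0.1388] rpy [-1.5738  0.0012 -1.5709] w 0.0415 F [-0.3896 -0.4021 -1.2503]
rot [ 0.003  -0.0001 -0.0012] shift(cur tool) [ 0.0005 -0.0862 -0.    ] shift(level) [ 0.0006 -0.0862  0.0002]
```

Emit:
{"api": "arm_command", "payload": {
  "series": "0.003 0 -0.0012 0.0005 -0.015 0.0005 0.0; 0.002 0 -0.0005 0.0002 -0.015 0.0008 0.0"
}}

```text
time: 18.4
tool_pos: [0.4849, -0.1095, 0.1672]
ee_rot: [-1.575, 0.002, -1.571]
wrist_force: [-0.3, -0.3, -1.8]
width: 0.0415
```

```bash
python3 go.py .4857 -.110 .225 6; python3 - <<'E'
from bench import robot
from ov import *
b=robot.snapshot("side"); cv2.imwrite("pics/side12.png",b);S=robot.camera_params("side")
draw(b,S,[],(200,120,300,250),4.5,"pics/o12.png")
E
```

```text
t 18.7 pos [ 0.4849 -0.1094  0.1662] rpy [-1.5752  0.0016 -1.5709] w 0.0416 F [ 0.7254  0.632  -1.7809]
rot [ 0.0044 -0.0001 -0.0016] shift(cur tool) [ 0.0005 -0.0588  0.0006] shift(level) [ 0.0006 -0.0588  0.0008]
```

View pics/o12.png

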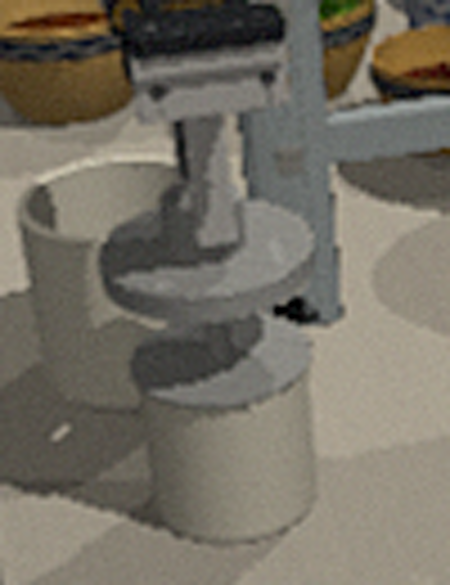

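Emit:
{"api": "arm_command", "payload": {
  "series": "0.0044 0 -0.0016 0.0005 -0.018 0.0008 0.0; 0.002 0 -0.0005 0.0002 -0.018 0.0008 0.0; 0.002 0 -0.0005 0.0002 -0.018 0.0008 0.0; 0.002 0 -0.0005 0 -0.012 0.0005 0.0"
}}

```text
time: 19.15
tool_pos: [0.485, -0.1094, 0.2281]
ee_rot: [-1.576, 0.003, -1.571]
wrist_force: [-0.3, -0.1, -0.8]
width: 0.0419
```

```bash
python3 go.py .4857 -.110 .235 14; python3 - <<'E'
from bench import robot
from ov import *
b=robot.snapshot("side"); cv2.imwrite("pics/side13.png",b);S=robot.camera_params("side")
R=(0,0,255);G=(0,255,0)
draw(b,S,[],(200,90,400,270),3.9,"pics/o13.png")
c=(.4845,-.1115)
draw(b,S,[(c,.094,.048,R),(c,.09,.048,G),(c,.158,.01,R),(c,0,.045,G)],(200,90,300,250),3.7,"pics/o13b.png")
E
```

```text
t 19.85 pos [ 0.4848 -0.1093  0.2272] rpy [-1.5772  0.0029 -1.5709] w 0.0415 F [-0.1726 -0.3632 -2.6487]
rot [ 0.0064 -0.0001 -0.0029] shift(cur tool) [ 0.0006 -0.0078  0.0008] shift(level) [ 0.0007 -0.0078  0.0009]
```

View pics/o13.png

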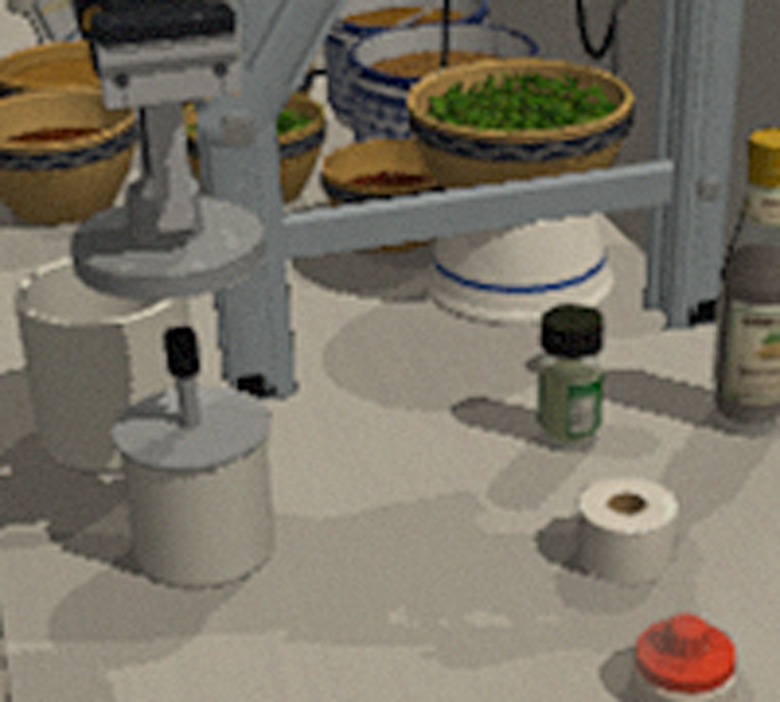

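View pics/o13b.png

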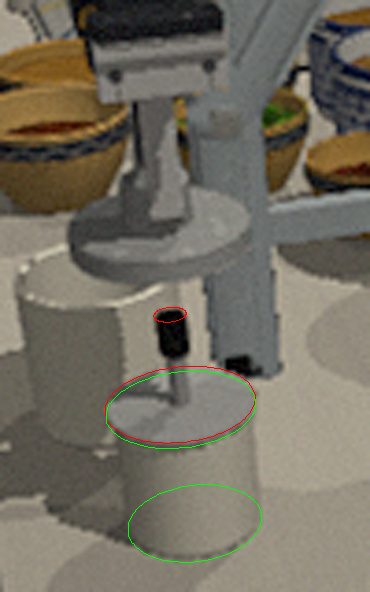

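The outer lid is 123 mm above its seat, the inner lid is seated level on the crock, and the bystanders are where they stood. I'm handing in.

```bash
python3 - <<'E'
from bench import robot
print(robot.close_job()); o=robot.get_obs();print(o["time"],o["tool_pos"],o["width"])
E
```

```text
the job is handed in; nothing more can be done
None
the job is handed in; nothing more can be done
```

I carried both lids by the knob onto the smaller crock, let go, lifted the outer lid alone by its collar, and handed the job in at about 20 s still holding it. The job gave no verdict.

- **Seating:** The plug brushed one side of the mouth on the way in (about 3 N), so I shifted about 2 mm and it went fully down. The tool stopped at z 0.1332, against a predicted 0.1328, with a firm push. After I opened the fingers the wrist force was about zero.
- **Outer lid:** The fingers read 41.5 mm on the 42 mm collar. The lift carried about 2 N, which fits the outer lid alone. The tool ended 123 mm above where it gripped the collar, tilted less than 0.01 rad.
- **Last side picture:** The inner lid sits flat on the crock, and its rim and knob line up with a predicted outline. The roll, timer and spice jar look unmoved by eye; I did not measure them again at the end.

**Disagreements:**
- The two cameras differed by 2–5 mm on absolute positions, so I used lid-to-crock offsets and contact forces to place the lids.
- The arm drifted a few millimetres after moves, so I let it settle and corrected each time.

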